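# Lock the display tool case for the night

## Task

Lock the tool case to the counter: with a fingertip push the pin of the slotted disc round until the slot lines up with the bar, then push the bar by its upright end plate through the disc until it is fully home, the plate against the end of its guide. Only push: do not lift the bar out of its guide, do not disturb the other things on the counter, and finish with the hand clear.

Things in the scene. Friction and masses are not known exactly. Their poses are not given: they have to be found in the camera images.
- lock: Display lock fixed to the counter: dark steel base plate (345 x 110 x 8 mm) carrying in one line a runway, the bar's guide, a slotted disc and a hasp eye on the black tool case (160 x 270 x 83 mm, front at x = 90 mm). Origin: on the disc's axis, at counter height. x: the direction in which the bar is pushed, from runway to case; y across; z up. The plate spans x = -250 to 95 mm.
- guide_end (a point): Middle of the guide's rear end, 34 mm up, at lock x = -95 mm: where the bar's push plate comes to rest. The guide is two steel walls from x = -95 to -45 mm, tops 34 mm up, outer faces 18.5 mm either side of the middle, 13 mm apart. The dark runway strip (42 mm wide, top 12 mm up) runs under it, from x = -220 to -45 mm.
- eye (a point): Middle of the hasp eye at lock x = 51 mm, 20 mm up: a steel arch from x = 45 to 57 mm, 28 mm wide inside, top 52 mm up, joined to the case.
- disc (a joint): Angle (rad) of the slotted disc about the vertical axis at the lock's origin, counter-clockwise from above, -0.35 to 3.49. Steel, 72 mm across, top 34 mm up; a 16 mm slot, open above, runs straight across its centre. At 0 and at pi the slot lies along lock x; either will do, 0.08 off is good enough. Starts 0.5 or more from both. Turns stiffly (0.06 N m), stays where left.
- disc_pin (a point): Top centre of the steel pin by which the disc is turned: 10 mm thick, 25 mm from the disc's axis, from the disc's top (34 mm up) to 62 mm up. It stands beside the slot, square to it: at lock y = +25 mm when the joint is 0, x = -25 mm at pi/2, y = -25 mm at pi. Push it sideways with a fingertip.
- bar: Loose aluminium bar in its guide: 10 mm wide, 16 high, 155 long, its nose pointed over the last 5 mm, an upright push plate (8 thick, 40 wide, 48 high) across its rear end. 0.2 to 0.45 kg, slides on a few N. Origin: under the middle of the plate's front face, 12 mm above the counter; x along the bar to the nose, z up. Starts at lock x = -205 to -198 mm; fully home (plate against the guide's end) x = -95 mm.
- bar_push (a point): Centre of the push plate's rear face, 38 mm above the counter, 8 mm behind the bar's origin: where to push, along the bar's x.
- bar_nose (a point): Point of the bar's nose, 155 mm ahead of the bar's origin, 20 mm above the counter.
- drill: Bystander, leave alone: cordless drill standing on its battery, 200 mm tall, origin under the battery's centre.
- grinder: Bystander, leave alone: hand grinder lying on its side, about 300 mm long, 65 mm high, origin under the motor body.
- battery: Bystander, leave alone: spare battery pack 85 x 62 x 55 mm, origin under its centre; stands beside the lock.
- chuck: Bystander, leave alone: round steel drill chuck, 42 mm across, 50 mm tall, standing on end, origin under its centre; stands beside the lock.
- bitbox: Bystander, leave alone: grey bit holder 85 x 55 x 30 mm with a row of round steel bits sticking out up to 28 mm, origin under its centre; stands beside the lock.
- jar: Bystander, leave alone: closed white jar 68 mm across, 90 mm tall, origin under its centre.
- wrench: Bystander, leave alone: open-ended spanner lying flat, 180 mm long, origin under its middle.
Mind the look-alikes: they are no part of the job. Of the things that look like the bar, the larger one is meant.

How it is judged:
On the way, in this order (a step that is already met when the one before it is completed fails the run):
1. the disc's slot is lined up with the bar ((value of joint disc between -0.2 and 0.2 rad or value of joint disc between 2.9416 and 3.3416 rad)), for 0.1 s.
2. the bar is through the disc and fully home (x of bar in the frame of lock above -0.1 m and x of bar_nose in the frame of lock above 0.053 m and z of bar in the frame of lock below 0.018 m), for 0.2 s.
At the end, for the whole second after the job is handed in: The bar lies at rest in its guide, through the disc and in the hasp eye, its push plate within 5 mm of the guide's rear end; the slot is within 0.2 rad of the bar's line (all of step 2 and (value of joint disc between -0.2 and 0.2 rad or value of joint disc between 2.9416 and 3.3416 rad) and linear speed of bar below 0.01 m/s); the robot touches nothing.
It fails at once if the bar was lifted out of its guide (more than 12 mm at either end) (z of bar in the frame of lock above 0.024 m or z of bar_nose in the frame of lock above 0.032 m).
It fails at once if another thing on the counter was lifted, or moved by more than 20 mm (distance of any of drill, grinder, battery, chuck, bitbox, jar, wrench from where it was at the start of the episode above 0.02 m).
It also fails if it takes over 51 s, if anything falls off the work surface, if the arm or the gripper's body presses on something with over 40 N, if the wrist force passes 120 N, or if a joint passes its speed limit or range.

## Robot

A 6-joint arm with a two-finger parallel gripper is mounted at the origin on the work surface. World frame = base frame: x ahead of the robot, y to its left, z up, the work surface at z = 0. Lengths are in m, angles in rad, forces in N, time in s.
With the tool pointing down it reaches from about 0.25 to 0.85 m from the base axis. Payload 12.5 kg.
Tool frame: the origin (TCP) lies at the very end of the fingers, on their centre line; the grasp point (between the pads) lies 19 mm behind it (bot.tcp_to_grasp is the z of the grasp point in the tool frame, in m); z points along the fingers, y is the direction in which the jaws open and shut (so a half turn about z gives the same grasp; the last joint's range is limited). The gripper opens to 93 mm and grips with 3 to 60 N. Pads are 15 mm wide; open, the fingers measure 128 mm over their backs; the gripper's body (75 mm by 188 mm) begins 65 mm behind the grasp point.
Start: joints at [1.261, 0.351, 1.652, -0, 1.139, -0.085], TCP at [0.123, 0.536, 0.219] pointing down, gripper open.
Joint ranges: [-2.75, 2.75], [-0.79, 2.1], [0.01, 2.65], [-1.57, 4.71], [0.07, 3.14], [-2.87, 2.87]. Speed limits (rad/s): [2.22, 2.22, 2.79, 3.14, 3.14, 3.14].

## Interface

Orientations are given as a unit quaternion [x, y, z, w].
In Python, from plant import status, cams, bot gives the robot as it stands.
- The arm moves only by the shell command python3 -m inch 'ROWS' [FORCE]. ROWS is text: rows parted by semicolons, each of 5 numbers parted by spaces: the shift along the tool's x, y, z in m, then the turn about the tool's z in rad, then the closure in counts, from 0 (fully open) to 255 (shut). In form: dx dy dz twist gripper; .... A call has 1 to 12 rows; each row shifts and turns the commanded pose from where the row before left it, along the tool's axes as they then stand; what a row does not reach is not made up. A row lasts 1/8 s, in which the tool goes at most 62.5 mm and 10.7 degrees, less where a joint would pass 70% of its speed; a pose out of reach is approached as far as the arm can. A call is refused whole if a number of a shift passes 0.0625 or a number of a turn 0.188, either way. A call with a gripper value outside its range is refused whole. The fingers move at their own pace and stop on an object; FORCE is the grip in N (left out, the last holds). Time passes only in rows, so rows that do not move let the fingers close. It gives the time, the measured TCP pose, the force and the opening at its end, in the units of the state.
- status.read_state(): the state, without advancing time (a new reading comes with each control period).
- cams.capture(name): name is "side" or "top" or "wrist"; returns a dict with "pixels" (400x640x3 uint8, blue, green, red), "depth" (400x640 float32, m along the optical axis (not along the pixel's ray), 0 where there is no reading), "camera_matrix" (3x3 intrinsics, pixels), "extrinsics" (4x4, takes a point from world to camera coordinates). Camera axes: x right, y up, looking along -z (the intrinsics and any distortion apply to the point x, -y, -z); pixel columns grow to the right and rows downward; lengths in m; the calibration is good to about 2 mm. A picture is of the moment at which its call begins.
- bot.hand_in(): hands the job in, once; it reports no verdict.
The state is a dict: "time": time; "joints": joint angles; "qvel": joint speeds; "tau": joint torques, N m; "tcp_pos": TCP position; "tool_rot": TCP orientation; "wrist_force": force on the tool from outside, world axes, zero at the start; "torque": the same for the moment, N m; "width": finger opening in m.
Only numpy, scipy, OpenCV 4.12 (cv2) and the standard library are available. Lean on these libraries where they do the work, as an engineer would, in place of code of your own. Each camera call takes 0.05 s, during which the arm holds its last target.

## Working session

There is one attempt and no reset: what is moved stays moved. The work goes in short steps, Python scripts to look and compute and a shell command to move; the robot and the scene stay as the last step left them, time stands still between calls to the robot, and variables do not carry over. Pictures are saved under pics/ and viewed, and the job is handed in when it is done.

```bash
ls; mkdir -p pics; cat > h.py <<'E'
import numpy as np, cv2, pickle
from plant import status, cams, bot
def snap(n,tag):
    c=cams.capture(n); pickle.dump({k:np.array(v) for k,v in c.items()},open(f'pics/{tag}.pkl','wb'))
    cv2.imwrite(f'pics/{tag}.png',c['pixels']); return c
def load(tag): return pickle.load(open(f'pics/{tag}.pkl','rb'))
def ray(c,u,v):
    K=c['camera_matrix'];E=c['extrinsics']; d=np.linalg.inv(K)@[u,v,1]; d=np.array([d[0],-d[1],-d[2]])
    R=E[:3,:3];t=E[:3,3]; return -R.T@t, R.T@d
def atz(c,u,v,z):
    o,d=ray(c,u,v); return o+d*(z-o[2])/d[2]
def dep(c,u,v):
    o,d=ray(c,u,v); return o+d*c['depth'][int(v),int(u)]
def crop(tag,u0,v0,u1,v1,out):
    im=cv2.imread(f'pics/{tag}.png')[v0:v1,u0:u1]; s=min(800/(u1-u0),600/(v1-v0))
    cv2.imwrite(f'pics/{out}.png',cv2.resize(im,None,fx=s,fy=s,interpolation=cv2.INTER_CUBIC)); print('scale',s)
E
python3 - <<'E'
from h import *
for n in ['top','side','wrist']: snap(n,n+'0')
print(status.read_state())
E
```

```text
pics
{'time': 0.15, 'joints': array([ 1.26138107e+00,  3.51119675e-01,  1.65223747e+00,  4.03329131e-05,
        1.13907687e+00, -8.46112516e-02]), 'qvel': array([ 8.32882707e-06, -2.87795671e-03, -1.58383924e-03,  1.90617008e-03,
        1.00898762e-03,  2.48611204e-04]), 'tau': array([ 1.33659200e-04, -4.97466159e+01, -2.85341442e+01,  6.99093821e-02,
        2.46609875e-02, -9.18106389e-05]), 'tcp_pos': array([0.12250097, 0.53593717, 0.21823621]), 'tool_rot': array([ 1.12173848e-01,  9.93688508e-01, -4.08953945e-04, -1.00302020e-04]), 'wrist_force': array([-0.15980742, -0.05156727, -0.22356895]), 'torque': array([ 0.04840778, -0.05690481, -0.00246423]), 'width': 0.09318069141357223}
```

View pics/top0.png

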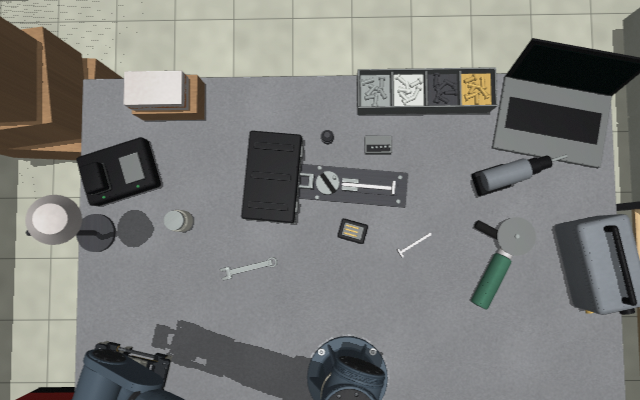

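View pics/side0.png

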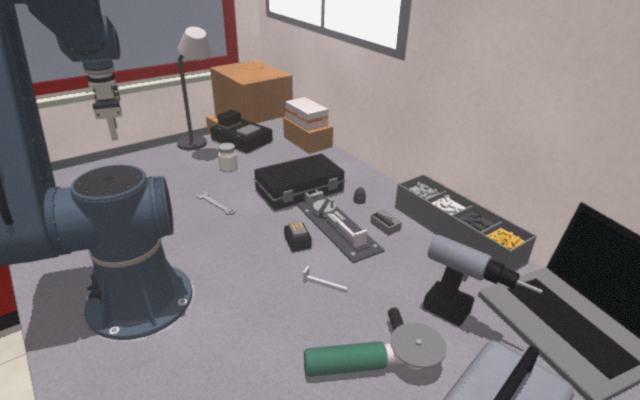

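View pics/wrist0.png

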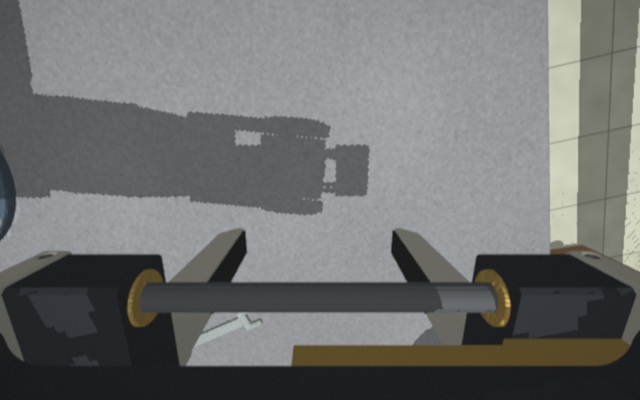

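```bash
python3 - <<'E'
from h import *
crop('top0',290,115,450,235,'topc')
c=load('top0')
print(c['camera_matrix'],c['extrinsics'])
for u,v in [(327,183),(403,188),(347,372),(352,231),(327,137),(378,144)]: print(u,v,dep(c,u,v).round(4))
E
```

```text
scale 5.0
[[501.85847361   0.         329.87479059]
 [  0.         501.85847361 197.43963077]
 [  0.           0.           1.        ]] [[-0.00920066 -0.99981169 -0.01708609  0.0531191 ]
 [ 0.99744061 -0.01038776  0.07074123 -0.55195986]
 [-0.0709054  -0.01639149  0.99734836 -1.55055069]
 [ 0.          0.          0.          1.        ]]
327 183 [0.5993 0.0566 0.0067]
403 188 [ 0.5803 -0.1822  0.0121]
347 372 [0.0977 0.0044 0.3158]
352 231 [ 0.4469 -0.0192  0.058 ]
327 137 [0.7389 0.0545 0.0452]
378 144 [ 0.7175 -0.1044  0.0315]
```

View pics/topc.png

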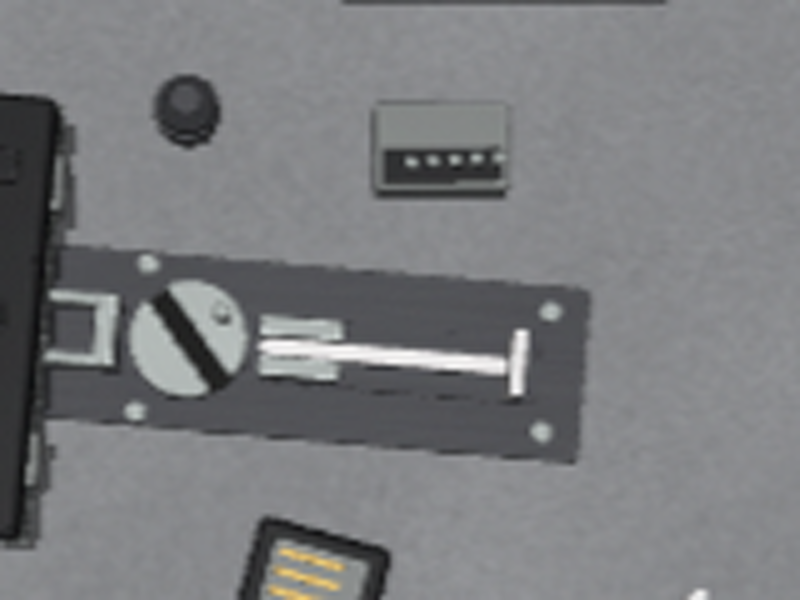

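```bash
python3 - <<'E'
from h import *
c=load('top0')
f=lambda x,y,z: atz(c,290+(x+.5)/5-.5,115+(y+.5)/5-.5,z)
D=f(189,338,.034); P=f(222,310,.062)
A=f(592,290,.008);B=f(576,463,.008)
m=(A+B)/2; print('disc',D,'pin',P,'rear',A,B,np.linalg.norm(A-B),'dist',np.linalg.norm((m-D)[:2]))
x=(D-m)[:2]; x/=np.linalg.norm(x)
e1=(f(65,245,.008)-f(590,288,.008))[:2]; e2=(f(50,417,.008)-f(574,462,.008))[:2]
for e in(x,e1,e2): print('yaw',np.arctan2(e[1],e[0]))
y=np.array([-x[1],x[0]])
L=lambda p:((p-D)[:2]@x,(p-D)[:2]@y)
print('pin lock',L(P),np.hypot(*L(P)))
for q,z in [((508,365),.028),((262,346),.028),((519,328),.06),((515,397),.06),((302,348),.034),((303,318),.034),((303,381),.034),((187,110),.05),((440,150),.03)]: print(q,f(*q,z).round(4),np.round(L(f(*q,z)),4))
for s in[(160,293),(218,389)]: print('slot',np.round(L(f(*s,.034)),4))
E
```

```text
disc [0.59902826 0.05472984 0.034     ] pin [0.61314163 0.03382587 0.062     ] rear [ 0.62933  -0.199418  0.008   ] [ 0.52012248 -0.18718521  0.008     ] 0.10989050740288112 dist 0.24921915135801584
yaw 1.4731284536939515
yaw 1.4770312113412478
yaw 1.4746673715839538
pin lock (np.float64(-0.01942811336133624), np.float64(-0.016084509794103422)) 0.025222272778192306
(508, 365) [ 0.5806 -0.1435  0.028 ] [-0.1991 -0.001 ]
(262, 346) [0.5941 0.0094 0.028 ] [-0.0456  0.0005]
(519, 328) [ 0.6003 -0.1472  0.06  ] [-0.2009 -0.021 ]
(515, 397) [ 0.5581 -0.144   0.06  ] [-0.2018  0.0213]
(302, 348) [ 0.592  -0.0154  0.034 ] [-0.0705  0.0001]
(303, 318) [ 0.6107 -0.0163  0.034 ] [-0.0695 -0.0186]
(303, 381) [ 0.5715 -0.0158  0.034 ] [-0.0729  0.0206]
(187, 110) [0.7393 0.0544 0.05  ] [ 0.0133 -0.1396]
(440, 150) [ 0.7159 -0.1033  0.03  ] [-0.1459 -0.1317]
slot [ 0.0205 -0.0265]
slot [-0.0208  0.0301]
```

```bash
cat >> h.py <<'E'
from scipy.spatial.transform import Rotation as Ro
D=np.array([.5990,.0547]); YAW=1.4745
X=np.array([np.cos(YAW),np.sin(YAW)]); Y=np.array([-X[1],X[0]])
def rel(lx,ly,z):
    "remaining shift in tool axes after pure yaw alignment"
    s=status.read_state(); R=Ro.from_quat(s['tool_rot']); p=s['tcp_pos']
    ty=R.as_matrix()[:,1]; yaw=np.arctan2(ty[1],ty[0]); 
    tw=-(YAW-yaw)
    q=np.r_[D+lx*X+ly*Y,z]
    Ra=(R*Ro.from_rotvec([0,0,tw]))
    l=p[:2]-D
    print('t',s['time'],'lock',(l@X).round(4),(l@Y).round(4),'z',p[2].round(4),'twist',round(tw,4),'tool shift now',R.inv().apply(q-p).round(4),'aligned',Ra.inv().apply(q-p).round(4),'F lock',(s['wrist_force'][:2]@X).round(2),(s['wrist_force'][:2]@Y).round(2),s['wrist_force'][2].round(2),'w',round(s['width'],4))
E
python3 -c "
from h import *
rel(-.06,-.02,.15)"
```

```text
t 0.15 lock 0.4332 0.5206 z 0.2182 twist -0.1285 tool shift now [-0.5993 -0.4198  0.0685] aligned [-0.5406 -0.4931  0.0685] F lock -0.07 0.15 -0.22 w 0.0932
```

```bash
python3 -m inch '0 0 0 -0.1285 255; -0.03 -0.027 0 0 255; -0.042 -0.038 0 0 255; -0.042 -0.038 0 0 255; -0.042 -0.038 0 0 255; -0.042 -0.038 0 0 255; -0.042 -0.038 0 0 255; -0.042 -0.038 0 0 255; -0.042 -0.038 0 0 255; -0.042 -0.038 0 0 255; -0.042 -0.038 0 0 255; 0 0 0 0 255' 10; python3 -c "
from h import *
rel(-.06,-.02,.15)"
```

```text
time: 1.65
tcp_pos: [0.4948, 0.1272, 0.2182]
tool_rot: [0.05, 0.999, -0.0, -0.0]
wrist_force: [-0.6, 0.1, 0.3]
width: 0.0004
t 1.65 lock 0.0621 0.1107 z 0.2182 twist -0.0038 tool shift now [-0.1311 -0.1216  0.0683] aligned [-0.1307 -0.1221  0.0683] F lock 0.08 0.58 0.28 w 0.0004
```

```bash
python3 -m inch '-0.044 -0.041 0 -0.004 255; -0.044 -0.041 0 0 255; -0.0427 -0.040 0.02 0 255; 0 0 0.048 0 255; 0 0 0.045 0 255; 0 0 0 0 255; 0 0 0 0 255'; python3 -c "
from h import *
rel(-.06,-.02,.042)
snap('wrist','w1');snap('top','t1');crop('t1',290,115,450,235,'t1c')
snap('side','s1');crop('s1',260,150,420,270,'s1c')"
```

```text
time: 2.52
tcp_pos: [0.6127, -0.0035, 0.1075]
tool_rot: [0.046, 0.999, -0.0, 0.001]
wrist_force: [0.2, -0.6, -0.5]
width: 0.0006
t 2.525 lock -0.0566 -0.0192 z 0.1075 twist 0.0046 tool shift now [-0.0007 -0.0034  0.0655] aligned [-0.0007 -0.0034  0.0655] F lock -0.57 -0.25 -0.46 w 0.0006
scale 5.0
scale 5.0
```

View pics/w1.png

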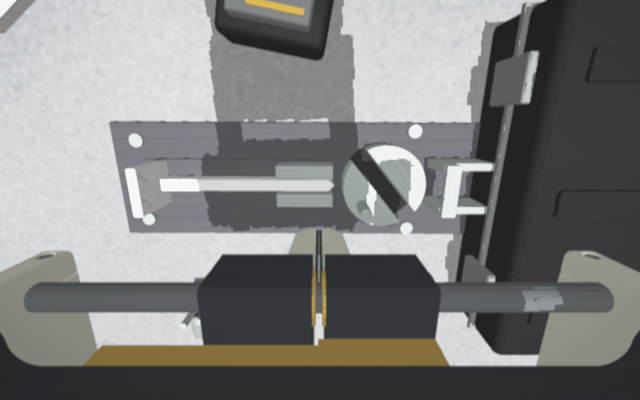

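View pics/s1c.png

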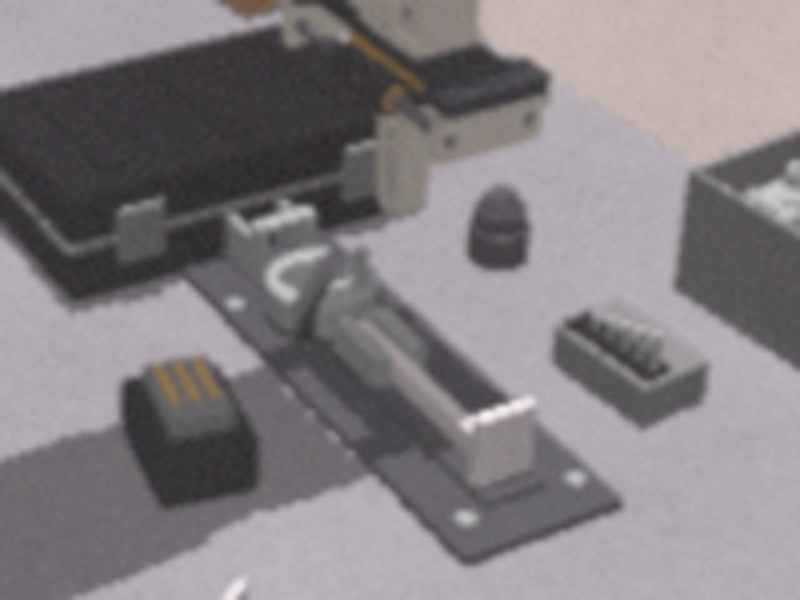

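```bash
python3 -m inch '0 0 0.04 0.004 255; 0 0 0.0255 0 255; 0 0 0 0 255; 0 0 0 0 255' ; python3 -c "
from h import *
rel(-.03,-.02,.042)
snap('wrist','w2')"
```

```text
time: 3.18
tcp_pos: [0.6129, -0.0041, 0.0419]
tool_rot: [0.048, 0.999, -0.0, 0.001]
wrist_force: [-0.1, -0.1, 0.2]
width: 0.0005
t 3.175 lock -0.0572 -0.0195 z 0.0419 twist 0.0001 tool shift now [-0.0005  0.0272 -0.0001] aligned [-0.0005  0.0272 -0.0001] F lock -0.16 0.13 0.22 w 0.0005
```

View pics/w2.png

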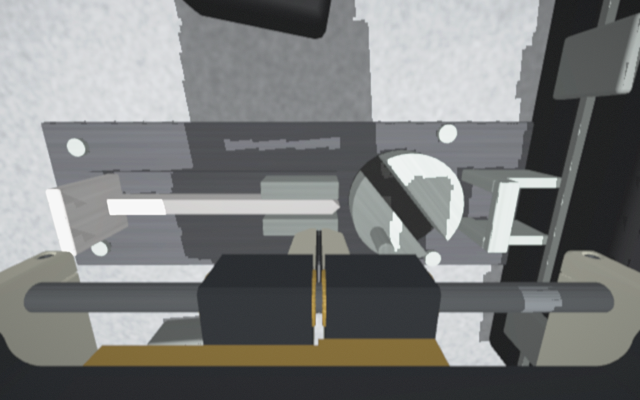

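```bash
for i in 1; do python3 -m inch '0 0.006 0 0 255; 0 0.006 0 0 255; 0 0.004 0 0 255; 0 0.004 0 0 255; 0 0.004 0 0 255; 0 0 0 0 255'; done ; python3 -c "
from h import *
rel(-.0225,-.02,.042)
snap('wrist','w3')"
```

```text
time: 3.98
tcp_pos: [0.6162, 0.018, 0.0407]
tool_rot: [0.048, 0.999, -0.001, 0.002]
wrist_force: [6.3, -12.4, -1.9]
width: 0.0
t 3.975 lock -0.0349 -0.0207 z 0.0407 twist -0.0 tool shift now [ 0.0007  0.0124 -0.0013] aligned [ 0.0007  0.0124 -0.0013] F lock -11.74 -7.49 -1.94 w 0.0
```

View pics/w3.png

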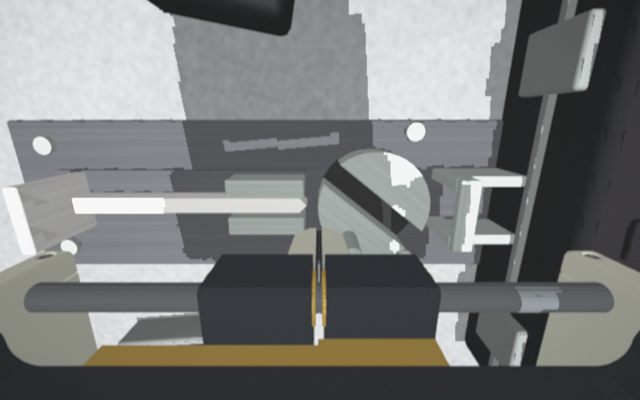

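```bash
python3 -m inch '0 0.004 0 0 255; 0 0.004 0 0 255; 0 0.003 0 0 255; 0 0 0 0 255;0 0 0 0 255'; python3 -c "
from h import *
rel(-.0225,-.02,.042)
snap('wrist','w4');snap('top','t4');crop('t4',290,115,450,235,'t4c')"
```

```text
time: 4.65
tcp_pos: [0.6155, 0.0307, 0.0403]
tool_rot: [0.048, 0.999, -0.0, 0.0]
wrist_force: [1.4, -3.8, 1.3]
width: 0.0004
t 4.65 lock -0.0223 -0.0187 z 0.0403 twist 0.0 tool shift now [-0.0013 -0.0002 -0.0017] aligned [-0.0013 -0.0002 -0.0017] F lock -3.68 -1.73 1.29 w 0.0004
scale 5.0
```

View pics/w4.png

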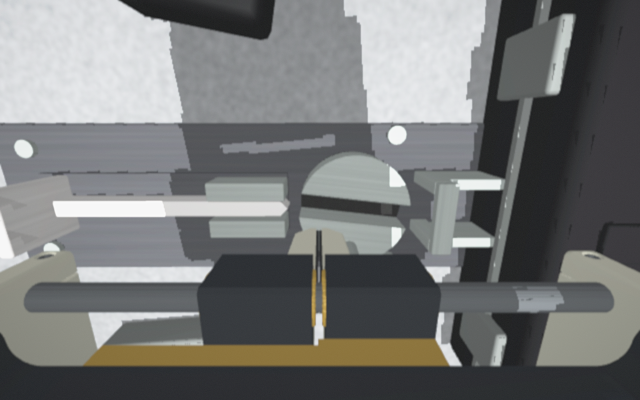

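View pics/t4c.png

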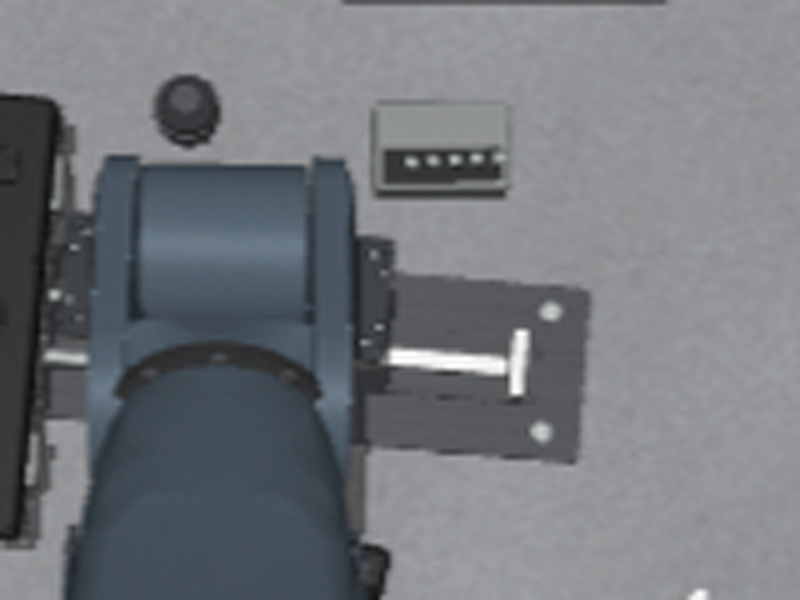

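```bash
python3 -c "
from h import *
crop('w4',280,140,440,260,'w4c')"
```

```text
scale 5.0
```

View pics/w4c.png

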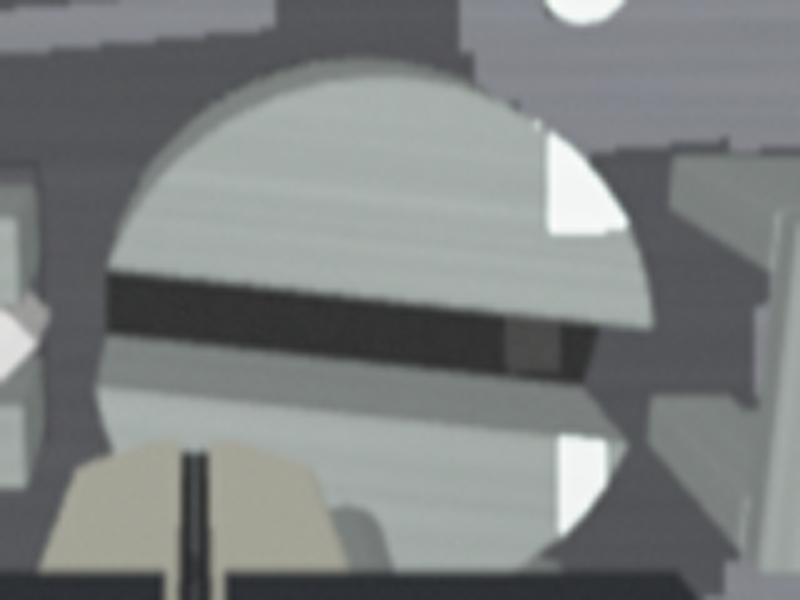

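```bash
python3 -c "
from h import *
c=load('w4')
f=lambda x,y,z: atz(c,280+(x+.5)/5-.5,140+(y+.5)/5-.5,z)
for a,b in [((108,271),(650,328)),((100,387),(625,440))]:
  A=f(*a,.034);B=f(*b,.034);d=(B-A)[:2];print(np.arctan2(d@Y,d@X),[( (p[:2]-D)@X,(p[:2]-D)@Y) for p in (A,B)])
"
```

```text
-0.10779083774160464 [(np.float64(-0.03391676127725691), np.float64(0.011648270236388)), (np.float64(0.036136209058906396), np.float64(0.004067820370902743))]
-0.10574731854087369 [(np.float64(-0.03522211665878637), np.float64(-0.004053273434203473)), (np.float64(0.034171036276573925), np.float64(-0.011418889092992303))]
```

```bash
python3 -m inch '0 0.0015 0 0 255; 0 0.0015 0 0 255; 0 0 0 0 255;0 0 0 0 255'; python3 -c "
from h import *
rel(-.0225,-.02,.042)
snap('wrist','w5');crop('w5',260,140,420,260,'w5c')"
```

```text
time: 5.25
tcp_pos: [0.6154, 0.034, 0.04]
tool_rot: [0.048, 0.999, 0.0, -0.0]
wrist_force: [-0.5, -1.1, 0.4]
width: 0.0005
t 5.25 lock -0.0191 -0.0183 z 0.04 twist 0.0001 tool shift now [-0.0017 -0.0034 -0.002 ] aligned [-0.0017 -0.0034 -0.002 ] F lock -1.17 0.38 0.4 w 0.0005
scale 5.0
```

View pics/w5c.png

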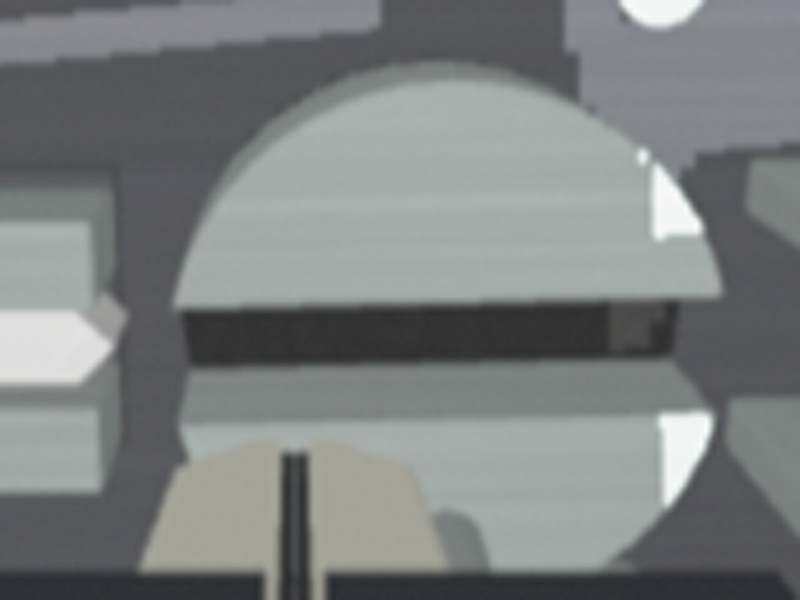

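```bash
python3 -m inch '0 -0.006 0 0 255; 0 -0.01 -0.01 0 255; 0 -0.01 -0.05 0 255; 0.006 -0.05 0 0 255; 0.006 -0.05 0 0 255; 0.006 -0.05 0 0 255; 0 -0.05 0 0 255; 0 0 0 0 255; 0 0 0 0 255'; python3 -c "
from h import *
rel(-.245,0,.022)
snap('wrist','w6')
snap('top','t6');crop('t6',290,115,450,235,'t6c')"
```

```text
time: 6.42
tcp_pos: [0.5758, -0.1892, 0.1004]
tool_rot: [0.048, 0.999, 0.0, -0.0]
wrist_force: [-0.5, -0.6, -0.7]
width: 0.0007
t 6.425 lock -0.245 -0.0003 z 0.1004 twist -0.0005 tool shift now [0.0003 0.     0.0784] aligned [0.0003 0.     0.0784] F lock -0.66 0.47 -0.71 w 0.0007
scale 5.0
```

View pics/w6.png

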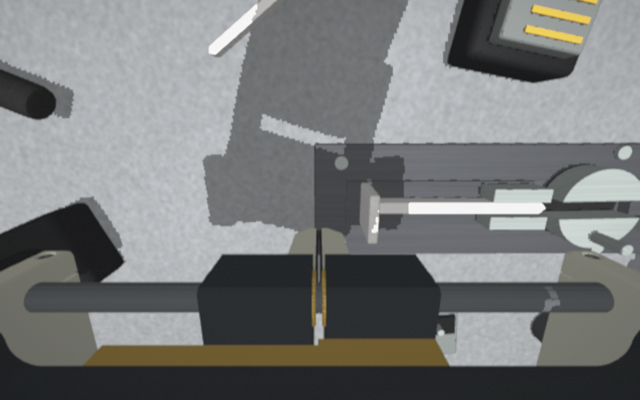

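View pics/t6c.png

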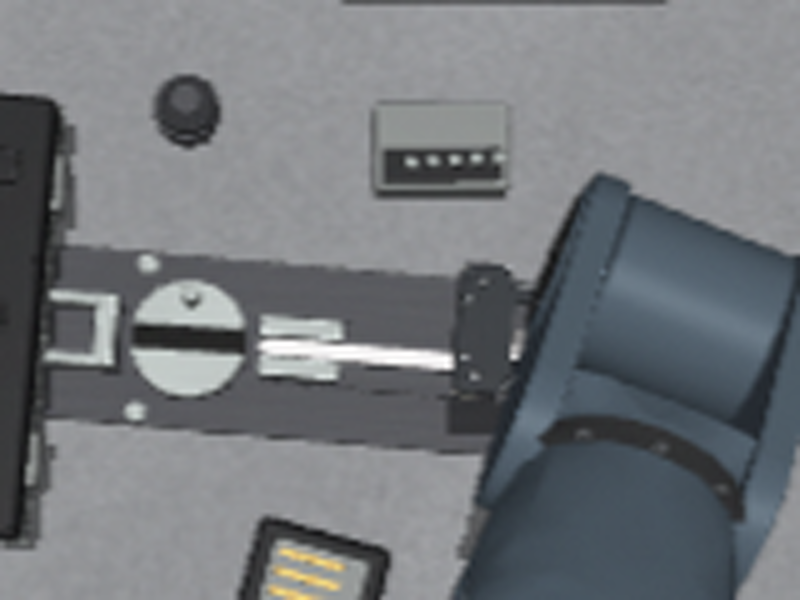

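```bash
python3 -c "
from h import *
c=load('top0')
for u in range(470,500,3):
  for v in (176,184,192):
    p=dep(c,u,v); print(u,v,p.round(3),end=' | ')
  print()
"
```

```text
470 176 [ 0.617 -0.395  0.003] | 470 184 [ 0.592 -0.395  0.001] | 470 192 [ 0.567 -0.395 -0.001] | 
473 176 [ 0.613 -0.395  0.037] | 473 184 [ 0.591 -0.402  0.009] | 473 192 [ 0.566 -0.403  0.003] | 
476 176 [ 0.612 -0.404  0.041] | 476 184 [ 0.589 -0.405  0.031] | 476 192 [ 0.566 -0.411  0.009] | 
479 176 [ 0.612 -0.412  0.046] | 479 184 [ 0.587 -0.411  0.044] | 479 192 [ 0.564 -0.414  0.033] | 
482 176 [ 0.598 -0.385  0.169] | 482 184 [ 0.578 -0.393  0.14 ] | 482 192 [ 0.563 -0.421  0.041] | 
485 176 [ 0.596 -0.387  0.191] | 485 184 [ 0.575 -0.391  0.177] | 485 192 [ 0.562 -0.428  0.047] | 
488 176 [ 0.595 -0.394  0.196] | 488 184 [ 0.573 -0.395  0.192] | 488 192 [ 0.562 -0.437  0.046] | 
491 176 [ 0.595 -0.403  0.192] | 491 184 [ 0.573 -0.404  0.188] | 491 192 [ 0.563 -0.45   0.034] | 
494 176 [ 0.595 -0.41   0.197] | 494 184 [ 0.573 -0.411  0.193] | 494 192 [ 0.565 -0.469  0.003] | 
497 176 [ 0.595 -0.419  0.194] | 497 184 [ 0.573 -0.42   0.19 ] | 497 192 [ 0.566 -0.479 -0.   ] |
```

```bash
python3 -m inch '0 0 0.04 0 255; 0 0 0.038 0 255; 0 0 0 0 255; 0 0.006 0 0 255; 0 0.006 0 0 255; 0 0.004 0 0 255; 0 0.004 0 0 255; 0 0 0 0 255'; python3 -c "
from h import *
rel(-.1205,0,.022)
snap('wrist','w7')"
```

```text
time: 7.52
tcp_pos: [0.5779, -0.1693, 0.0223]
tool_rot: [0.048, 0.999, -0.0, 0.0]
wrist_force: [0.3, -0.6, -0.1]
width: 0.0005
t 7.525 lock -0.225 -0.0006 z 0.0223 twist 0.0004 tool shift now [0.0005 0.1045 0.0003] aligned [0.0006 0.1045 0.0003] F lock -0.61 -0.34 -0.1 w 0.0005
```

View pics/w7.png

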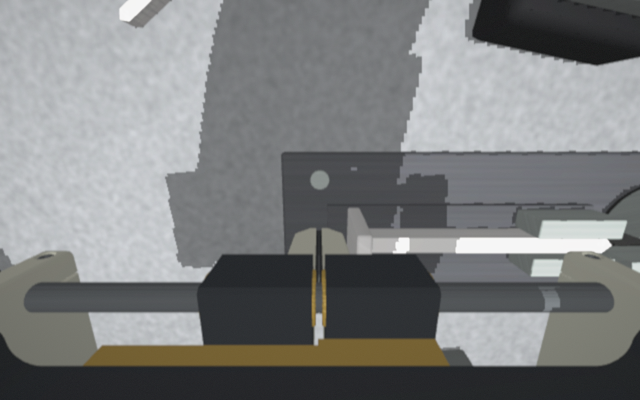

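```bash
python3 -m inch '0 0.005 0 0 255; 0 0.008 0 0 255; 0 0.008 0 0 255; 0 0.008 0 0 255; 0 0.008 0 0 255; 0 0 0 0 255'; python3 -c "
from h import *
rel(-.1205,0,.022)
snap('wrist','w8')
snap('top','t8');crop('t8',290,115,450,235,'t8c')"
```

```text
time: 8.32
tcp_pos: [0.5814, -0.1318, 0.0221]
tool_rot: [0.048, 0.999, 0.0, -0.0]
wrist_force: [0.4, 0.3, 0.1]
width: 0.0005
t 8.325 lock -0.1874 -0.0004 z 0.0221 twist 0.0007 tool shift now [0.0004 0.0669 0.0001] aligned [0.0004 0.0669 0.0001] F lock 0.38 -0.4 0.06 w 0.0005
scale 5.0
```

View pics/w8.png

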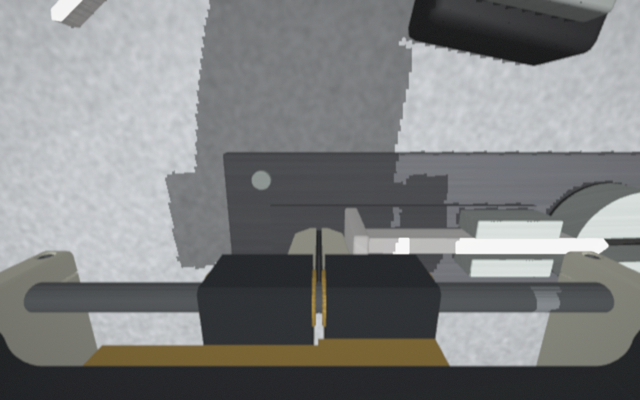

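View pics/t8c.png

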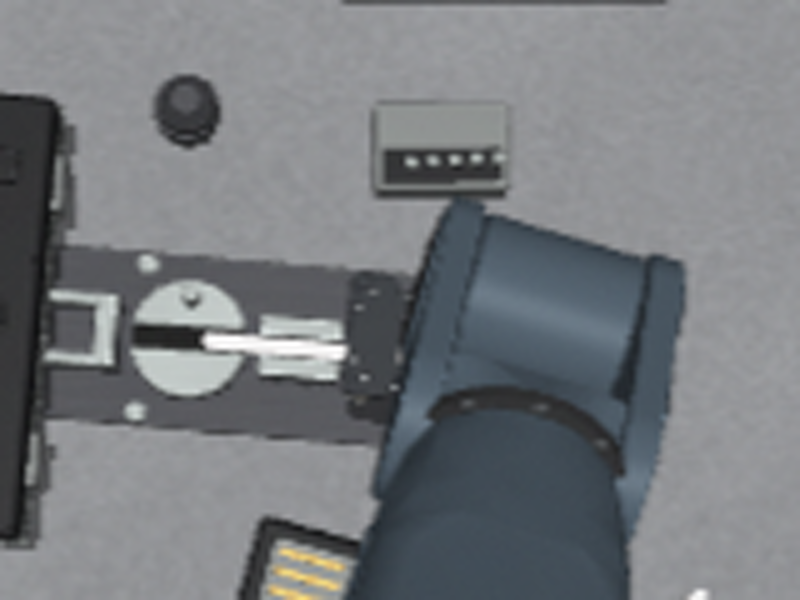

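```bash
python3 -m inch '0 0.005 0 0 255; 0 0.008 0 0 255; 0 0.008 0 0 255; 0 0.008 0 0 255; 0 0.008 0 0 255; 0 0.008 0 0 255; 0 0.008 0 0 255; 0 0.006 0 0 255; 0 0 0 0 255'; python3 -c "
from h import *
rel(-.1205,0,.022)
snap('wrist','w9')
snap('top','t9');crop('t9',290,115,450,235,'t9c')"
```

```text
time: 9.55
tcp_pos: [0.5871, -0.0734, 0.0221]
tool_rot: [0.048, 0.999, 0.0, -0.0]
wrist_force: [-1.0, -0.6, 1.2]
width: -0.0001
t 9.55 lock -0.1287 -0.0005 z 0.0221 twist 0.0004 tool shift now [0.0005 0.0082 0.0001] aligned [0.0005 0.0082 0.0001] F lock -0.65 0.94 1.17 w -0.0001
scale 5.0
```

View pics/w9.png

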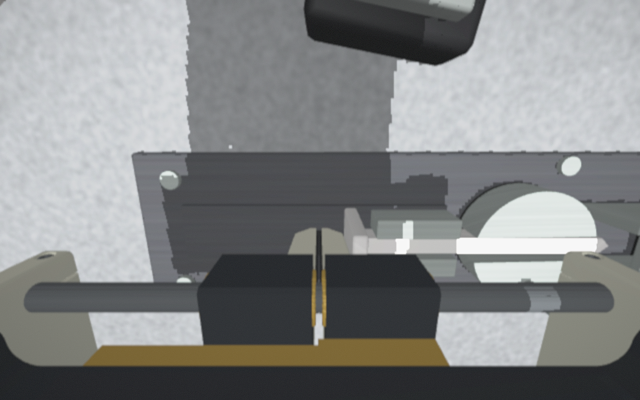

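View pics/t9c.png

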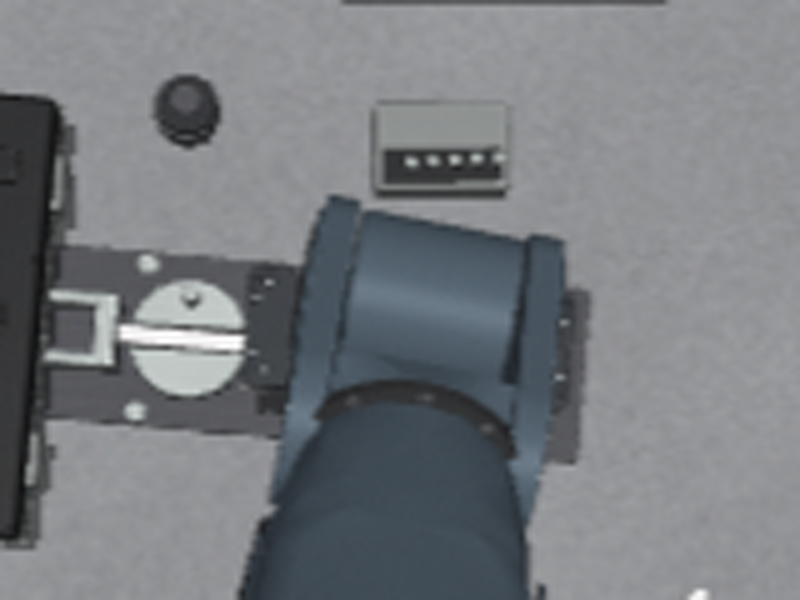

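```bash
python3 -m inch '0 0.003 0 0 255; 0 0.003 0 0 255; 0 0.003 0 0 255; 0 0 0 0 255'; python3 -m inch '0 0.002 0 0 255; 0 0 0 0 255';  python3 -m inch '0 0.0015 0 0 255; 0 0 0 0 255'; python3 -c "
from h import *
rel(-.1205,0,.022)"
```

```text
time: 10.15
tcp_pos: [0.588, -0.0648, 0.0222]
tool_rot: [0.048, 0.999, 0.0, 0.0]
wrist_force: [-0.2, -2.4, 1.6]
width: 0.0003
time: 10.4
tcp_pos: [0.5882, -0.0633, 0.0223]
tool_rot: [0.048, 0.999, -0.0, 0.0]
wrist_force: [-0.4, -5.6, 3.2]
width: 0.0005
time: 10.65
tcp_pos: [0.5883, -0.0632, 0.0223]
tool_rot: [0.048, 0.999, -0.001, 0.0]
wrist_force: [-2.5, -14.9, 4.2]
width: 0.0006
t 10.65 lock -0.1184 -0.0007 z 0.0223 twist 0.0002 tool shift now [ 0.0007 -0.0021  0.0003] aligned [ 0.0007 -0.0021  0.0003] F lock -15.08 1.01 4.16 w 0.0006
```

```bash
python3 -m inch '0 -0.004 0 0 255; 0 -0.012 0 0 255; 0 -0.015 -0.01 0 255; 0 -0.01 -0.05 0 255; 0 0 -0.06 0 255; 0.05 -0.01 -0.03 0 255; 0.06 0 0 0 255; 0.06 0 0 0 255; 0.06 0 0 0 255; 0 0 0 0 255; 0 0 0 0 255'; python3 -c "
from h import *
rel(-.1205,0,.022)
snap('top','ta');crop('ta',290,115,450,235,'tac')
snap('side','sa');crop('sa',260,150,420,270,'sac')"
```

```text
time: 12.02
tcp_pos: [0.3552, -0.0908, 0.173]
tool_rot: [0.048, 0.999, -0.0, 0.001]
wrist_force: [-0.0, -0.1, 0.2]
width: 0.0005
t 12.025 lock -0.1683 0.2286 z 0.173 twist -0.0006 tool shift now [-0.2283  0.048   0.1514] aligned [-0.2283  0.0479  0.1514] F lock -0.13 0.03 0.15 w 0.0005
scale 5.0
scale 5.0
```

View pics/tac.png

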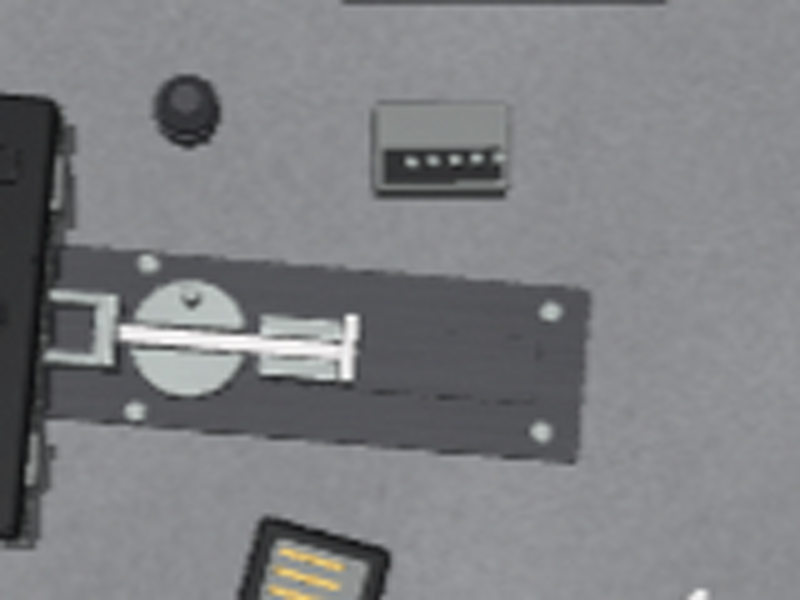

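View pics/sac.png

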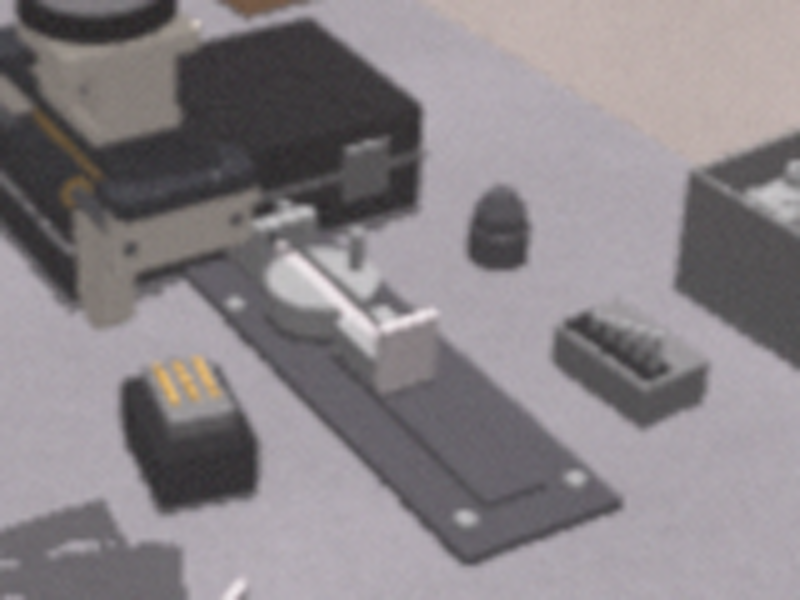

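View pics/ta.png

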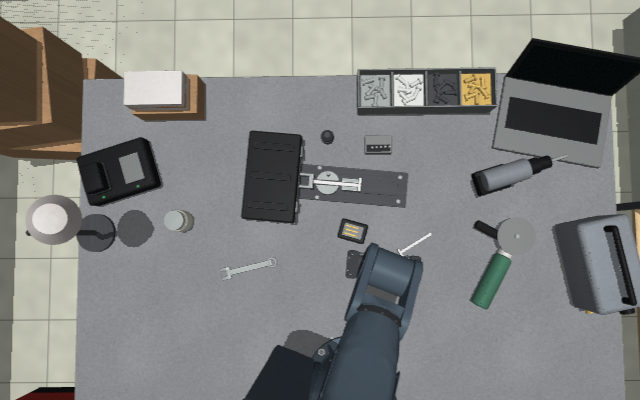

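```bash
python3 -c "
from h import *
c=load('ta')
crop('ta',350,170,370,200,'z')
f=lambda x,y,z: atz(c,290+(x+.5)/5-.5,115+(y+.5)/5-.5,z)
L=lambda p:(((p[:2]-D)@X).round(4),((p[:2]-D)@Y).round(4))
print('plate top front/rear',L(f(345,317,.06)),L(f(359,317,.06)),L(f(341,380,.06)),L(f(354,380,.06)))
a=f(132,349,.034);b=f(244,356,.034);d=(b-a)[:2];print('slot',np.arctan2(-d@Y,-d@X))
a=f(132,324,.034);b=f(244,332,.034);d=(b-a)[:2];print('slot',np.arctan2(-d@Y,-d@X))
print('guide rear',L(f(341,320,.034)),L(f(337,380,.034)))
"
```

```text
scale 20.0
plate top front/rear (np.float64(-0.0946), np.float64(-0.0184)) (np.float64(-0.1031), np.float64(-0.0191)) (np.float64(-0.0954), np.float64(0.0203)) (np.float64(-0.1033), np.float64(0.0196))
slot 0.02279797738078352
slot 0.013659316390585973
guide rear (np.float64(-0.0931), np.float64(-0.0193)) (np.float64(-0.0937), np.float64(0.0182))
```

View pics/z.png

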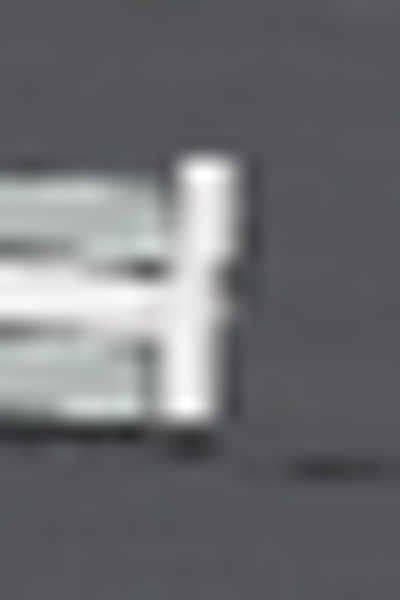

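```bash
python3 -c "
from h import *
print(bot.hand_in())"
```

```text
the job is handed in; nothing more can be done
None
```

The tool case is locked to the counter and the job is handed in at about 12 s of the 51 s limit; the hand-in gave no verdict.

**What I did:** I found the lock in the top image. With the closed fingers I pushed the disc's pin from about 2.26 rad round to about π. I then pushed the bar by its plate through the disc, and it stopped moving while the push force rose to about 15 N. I backed the hand off and lifted it clear.

**Last checks:**
- **Bar:** in the last top image the plate's front face is at lock x of about -0.095 m, which is fully home. I inferred the nose position from that, because the hasp eye hides the nose.
- **Disc:** the slot is about 0.02 rad off the bar's line, inside the 0.2 rad limit.
- **Other things on the counter:** they look where they were in the top image before and after. I compared them by eye and did not measure them.
- **Hand:** it is clear at 0.17 m up, with no contact force at the wrist.

No check failed. The only disagreement was the guide's rear end, which measured at -0.093 m against the given -0.095 m, within the 2 mm calibration error.

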